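# Edge the glass gel plate off the light box and lay it on the drying stand

## Robot

A 6-joint arm with a two-finger parallel gripper is mounted at the origin on the work surface. World frame = base frame: x ahead of the robot, y to its left, z up, the work surface at z = 0. Lengths are in mm, angles in rad, forces in N, time in s.
With the tool pointing down it reaches from about 275 to 1000 mm from the base axis. Payload 8.4 kg.
Tool frame: the origin (TCP) lies between the finger pads; the fingertips stand 22 mm ahead of it and the grasp point (between the pads) lies 3 mm ahead of it; z points along the fingers, x is the direction in which the jaws open and shut, and the axes are right-handed (so a half turn about z gives the same grasp; the last joint's range is limited). The gripper opens to 85 mm and grips with 20 to 120 N. Pads are 22 mm wide; open, the fingers measure 114 mm over their backs; the gripper's body (76 mm by 85 mm) begins 54 mm behind the grasp point. The pads swing forward as they close: fully open they stand 13 mm farther back than shut.
Start: joints at [1.113, 0.353, 1.633, -0, 1.155, -0.002], TCP at [275.112, 561.196, 253.281] pointing down, gripper open.
Joint ranges: [-2.63, 2.63], [-0.92, 2.1], [0.06, 2.66], [-1.3, 4.44], [0, 2.69], [-3.02, 3.02]. Speed limits (rad/s): [2.22, 2.22, 2.79, 3.14, 3.14, 3.14].

## Interface

Orientations are given as a rotation vector (axis times angle).
In Python, from workcell import telemetry, cams, order gives the robot as it stands.
- The arm moves only by the tool drive_tool, never from a script. Its argument "steps" is a list of rows, each a list of 3 entries, a list of its own where there are three numbers: the opening, from -1 (shut) to 1 (fully open), then the shift along the world's x, y, z in mm, then the turn, a rotation vector about the world's x, y, z in units of 6 degrees (1.0 is 6 degrees). A call has exactly 5 rows; each row is the pose to reach, as a shift and turn from the pose commanded when the call began; what a row does not reach only later rows make up. A row lasts 1/12 s, in which the tool goes at most 41.7 mm and 7.16 degrees, less where a joint would pass 70% of its speed; a pose out of reach is approached as far as the arm can. A call with a gripper value outside its range is refused whole. The fingers move at their own pace and stop on an object; "force" is the grip in N (left out, the last holds). Time passes only in rows, so rows that repeat a pose let the fingers close, or fill a call up. It gives the time, the measured TCP pose, the force and the opening at its end, in the units of the state.
- telemetry.read_state(): the state, without advancing time (a new reading comes with each control period).
- cams.get_image(name): name is "scene" or "top"; returns the picture (420x560x3 uint8, red, green, blue); there is no depth.
- cams.get_calibration(name): a dict with "fx", "fy", "cx", "cy" (pixels), "xyz" and "attitude" of the camera in the world. Camera axes: x right, y up, looking along -z (the intrinsics and any distortion apply to the point x, -y, -z); pixel columns grow to the right and rows downward; lengths in mm; the calibration is good to about 2 mm. A picture is of the moment at which its call begins. get_calibration takes no time and is no camera call.
- order.hand_in(): hands the job in, once; it reports no verdict.
The state is a dict: "clock": time; "joints": joint angles; "qd": joint speeds; "joint_torque": joint torques, N m; "tool_pos": TCP position; "eef_rot": TCP orientation; "force": force on the tool from outside, world axes, zero at the start; "ft_torque": the same for the moment, N m; "grip_width": finger opening in mm.
Only numpy, scipy, OpenCV 4.12 (cv2) and the standard library are available. Lean on these libraries where they do the work, as an engineer would, in place of code of your own. Each camera call takes 0.05 s, during which the arm holds its last target.

## Task

Press the fingertips on the grey patch of the glass plate and draw the plate forward along its guides until about a third of its length hangs out over the front edge of the light box, pressing no harder than that needs because the glass is fragile. Then pinch the overhanging end by its two sides, lift the plate off level and lay it gently across both bars of the blue drying stand, between the corner posts and pointing the same way as the stand, with that end still sticking out in front. Let go, and leave the other things on the bench where they are.

Things in the scene. Friction and masses are not known exactly. Their poses are not given: they have to be found in the camera images.
- plate: Pale green glass plate, white stripe at its front end, 130 (its x) x 64 (y) x 5 thick, 80 to 145 g. Origin: centre of its underside; front end at local x = -65, z up. On top a dark grey silicone grip patch, x = -30 to +50, y = -22 to +22, its face 6 above the underside. It lies on the light box deck between two higher guides, a hood over its rear: only its top is free.
- plate_front (a point): Middle of the plate's front end, at its underside: plate local (-65, 0, 0), plate axes. Guide and spring shoe hold the plate back with 4 to 6 N; friction is about 0.25 on the deck, about 1 between fingers and grip patch. To draw it, press closed fingertips on the patch with about 9 to 14 N and move them forward; more than 22 N on the deck endangers the glass.
- lightbox: White light box, fixed, 200 (x) x 170 (y), blue-lit deck 60 above the table. Origin: centre of its underside; front (open edge) at local x = -100. Black guides, tops 68 above the table, from x = -100 to +20, inner faces y = -32.5 and +34. Grey hood over the deck from x = +25 to +100, top at 80, underside at 68.
- shoe (a joint): Orange spring shoe in a gap of the light box's +y guide (local x = -42 to -8), pressing on the plate's side towards -y with about 10 N. Joint value in m, 0 as built, grows as it is pushed outwards (+y); -0.004 when no plate is there.
- lip (a point): Middle of the light box deck's front edge, at deck height: light box local (-100, 0, 60), same axes. Overhang is how far the plate's front end lies beyond it (towards local -x); the plate tips off beyond half its length. Free air below the overhang, down to the table. Deck and glass are hard: half a millimetre changes the press by many newtons, so go by measured force.
- stand: Drying stand, fixed: aluminium base 85 x 100 x 10 with two blue cross bars along its y, each 10 wide, tops 50 above the table, centred at local x = -10 and +50. At each bar end a post rises 10 above the bar, inner faces at y = -37 and +37. Origin: on the table between the sides; front is local -x, nothing stands beyond x = -22.5.
- rest (a point): Where the middle of the plate's underside should lie on the stand: stand local (0, 0, 50), at the bar tops, axes as the stand. The plate's front end then sticks out 50 mm in front of the front bar's face. Its landing must stay under 20 N.
- vial: Bystander: small glass vial with white cap, 22 diameter x 48 high. Origin: centre of its underside. Leave where it stands.
- bottle_a: Bystander: clear lab bottle with blue cap, 66 diameter x 130 high. Origin: centre of its underside. Leave where it stands.
- bottle_b: Bystander: amber bottle with blue cap, 54 diameter x 110 high. Origin: centre of its underside. Leave where it stands.
- kit_box: Bystander: white and blue carton, 100 x 160 x 70. Origin: centre of its underside. Leave where it stands.
- tube_rack: Bystander: blue rack with sample tubes, 75 x 110, about 42 high with the tubes. Origin: centre of its underside. Leave where it stands.
- beaker: Bystander: open glass beaker, 70 diameter x 95 high. Origin: centre of its underside. Leave where it stands.
- jar: Bystander: glass jar with brass lid, 60 diameter x 70 high. Origin: centre of its underside. Leave where it stands.
There are look-alikes about, which are no part of the job. What is meant by the plate is not orange, red or yellow, and is the smaller of those in its own colour.

How it is judged (in metres and radians):
On the way, in this order (a step that is already met when the one before it is completed fails the run):
1. the plate, still lying flat on the light box deck, overhangs its front edge by at least 30 mm (x of plate_front in the frame of lip below -0.03 m and z of plate in the frame of lip between -0.004 and 0.004 m and angle between plate's own z axis and vertical below 0.05 rad), for 0.2 s.
2. the plate is held by the fingers, at least 20 mm above the deck (z of plate in the frame of lip above 0.02 m and contact force between the fingers and plate above 1 N), for 0.2 s.
At the end, for the whole second after the job is handed in: The plate lies at rest and released, flat (within 0.05 rad, height within 4 mm) on both bars of the stand between the posts, its centre within 15 mm along and 8 mm across of the rest point, its length within 0.15 rad of the stand's, front end out in front (x of plate in the frame of rest between -0.015 and 0.015 m and y of plate in the frame of rest between -0.008 and 0.008 m and z of plate in the frame of rest between -0.004 and 0.004 m and angle between plate's own z axis and vertical below 0.05 rad and angle between the x axis of plate and the x axis of stand, either way round below 0.15 rad and x of plate_front in the frame of rest below -0.04 m and linear speed of plate below 0.02 m/s); the robot touches nothing.
It fails at once if the plate is pressed against the light box deck with more than 22 N (contact force between plate and lightbox_c0 above 22 N).
It fails at once if the plate is bumped or pressed on the stand with more than 20 N (contact force between plate and stand above 20 N).
It fails at once if the plate falls off, below 35 mm above the bench (height (world z) of plate below 0.035 m).
It fails at once if the plate is tilted by more than 0.4 rad (angle between plate's own z axis and vertical above 0.4 rad).
It fails at once if a bystander (vial, bottles, carton, rack, beaker, jar) is moved by more than 15 mm (distance of any of vial, bottle_a, bottle_b, kit_box, tube_rack, beaker, jar from where it was at the start of the episode above 0.015 m).
It also fails if it takes over 64 s, if anything falls off the work surface, if the arm or the gripper's body presses on something with over 40 N, if the wrist force passes 120 N, or if a joint passes its speed limit or range.

## Working session

There is one attempt and no reset: what is moved stays moved. The work goes in short steps, Python scripts to look and compute and a tool call to move; the robot and the scene stay as the last step left them, time stands still between calls to the robot, and variables do not carry over. Pictures are saved under pics/ and viewed, and the job is handed in when it is done.

Besides the shell and the picture viewer there is one more tool, called after "Emit:" in YAML: its name, and indented under it one key for each argument. drive_tool: Moves the arm, as the interface text tells. Its arguments: {"type":"object","properties":{"steps":{"type":"array"},"force":{"type":"number"}},"required":["steps"]}

```bash
ls; mkdir -p pics; python3 - <<'E'
from workcell import telemetry, cams
import cv2
print(telemetry.read_state())
for n in("scene","top"):
    im=cams.get_image(n); cv2.imwrite(f"pics/{n}0.png",im[:,:,::-1]); print(cams.get_calibration(n))
E
```

```text
pics
{'clock': 0.0, 'joints': array([ 1.11261297e+00,  3.53625414e-01,  1.63414051e+00, -1.10208034e-05,
        1.15521145e+00, -2.39320945e-03]), 'qd': array([ 0.001872  ,  0.0003768 , -0.00143249,  0.00096742,  0.00071156,
        0.00025669]), 'joint_torque': array([-2.16823268e-03, -6.05253410e+01, -3.42064762e+01, -3.06809416e-04,
        9.66570340e-03,  1.51409654e-05]), 'tool_pos': array([274.90661423, 560.79099496, 252.57313886]), 'eef_rot': array([ 2.66525818e+00,  1.66173437e+00, -1.83972150e-03]), 'force': array([ 0.72944642,  0.02217156, -0.69921194]), 'ft_torque': array([-0.01518703, -0.03467389, -0.01935559]), 'grip_width': 85.35739595565688}
{'fx': 439.60481842248373, 'fy': 439.60481842248373, 'cx': 283.25437568869097, 'cy': 211.82366302603472, 'xyz': array([1125.20757037, -136.37468603, 1014.64285972]), 'attitude': array([0.46172381, 0.36449211, 1.24835338])}
{'fx': 411.2798070507911, 'fy': 411.2798070507911, 'cx': 281.6632414560106, 'cy': 202.1531993157082, 'xyz': array([ 340.08931423,   -6.70502213, 1250.71923249]), 'attitude': array([ 0.14333785, -0.16646067, -1.57581779])}
```

```bash
echo
```

```text
(no output)
```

View pics/scene0.png

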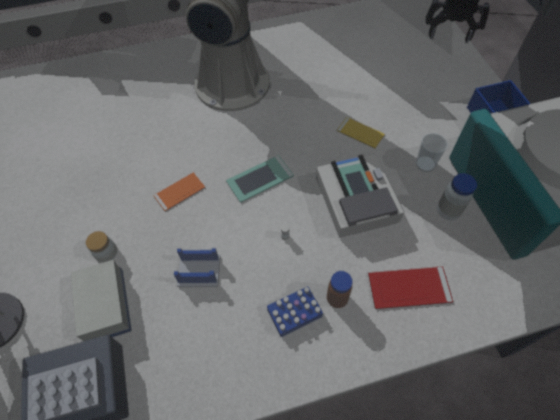

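View pics/top0.png

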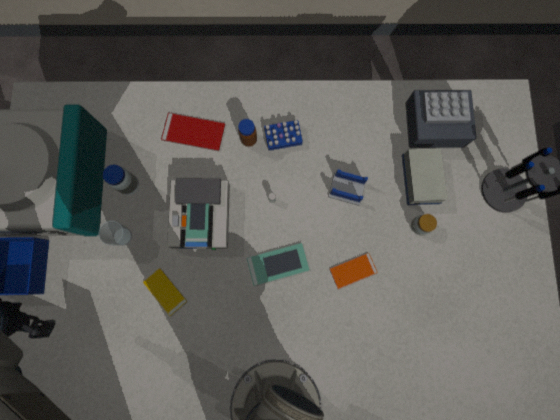

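```bash
python3 - <<'E'
import cv2,numpy as np
t=cv2.imread("pics/top0.png");s=cv2.imread("pics/scene0.png")
f=lambda im,x,y,w,h:cv2.resize(im[y:y+h,x:x+w],(400,400*h//w),interpolation=cv2.INTER_CUBIC)
a=np.hstack([f(t,158,165,84,100),f(s,310,145,100,119)[:476]]) 
b=np.hstack([f(t,318,160,60,60),f(s,165,235,65,65)])
g=lambda i:(255*(i/255.)**.6).astype('uint8')
cv2.imwrite("pics/zb.png",g(a));cv2.imwrite("pics/zs.png",g(b))
E
```

```text
(no output)
```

View pics/zb.png

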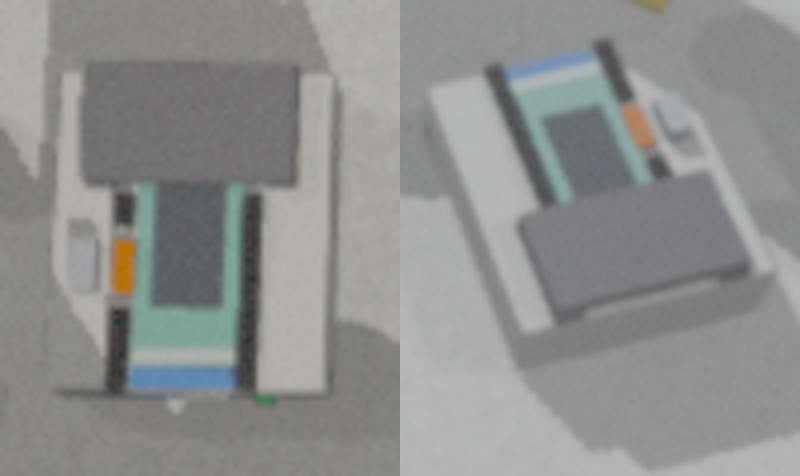

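View pics/zs.png

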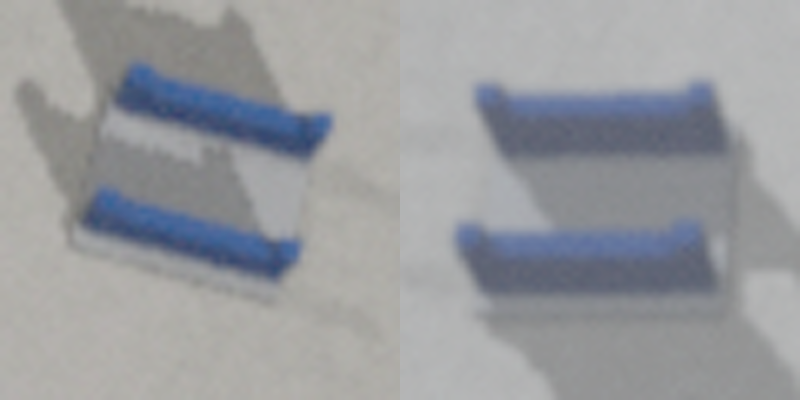

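```bash
cat > h.py <<'E'
import cv2,numpy as np
from scipy.spatial.transform import Rotation as R
from workcell import telemetry, cams
C={n:cams.get_calibration(n) for n in("scene","top")}
def ray(n,u,v):
    c=C[n];d=np.array([(u-c['cx'])/c['fx'],-(v-c['cy'])/c['fy'],-1.])
    return np.array(c['xyz']),R.from_rotvec(c['attitude']).apply(d)
def onz(n,p,z):
    o,d=ray(n,*p);return (o+d*(z-o[2])/d[2])[:2]
def proj(n,P):
    c=C[n];q=R.from_rotvec(c['attitude']).inv().apply(np.array(P)-c['xyz'])
    return c['cx']-c['fx']*q[...,0]/q[...,2], c['cy']+c['fy']*q[...,1]/q[...,2]
def two(pt,ps):
    A=[];b=[]
    for n,p in(("top",pt),("scene",ps)):
        o,d=ray(n,*p);d/=np.linalg.norm(d);M=np.eye(3)-np.outer(d,d);A.append(M);b.append(M@o)
    return np.linalg.lstsq(np.vstack(A),np.hstack(b),rcond=None)[0]
def mask(im,lo,hi,roi):
    h=cv2.cvtColor(im,cv2.COLOR_BGR2HSV);m=cv2.inRange(h,lo,hi);r=np.zeros_like(m);x,y,w,k=roi;r[y:y+k,x:x+w]=m[y:y+k,x:x+w];return r
E
python3 - <<'E'
from h import *
t=cv2.imread("pics/top0.png");s=cv2.imread("pics/scene0.png")
roi={"top":((165,170,70,85),(320,160,60,50)),"scene":((315,150,95,90),(165,240,60,55))}
for n,im in(("top",t),("scene",s)):
    for nm,lo,hi,z,k in(("green",(70,60,60),(95,255,255),65,0),("deckblue",(100,100,100),(120,255,255),60,0),("shoe",(3,110,80),(20,255,255),68,0),("bars",(100,110,40),(130,255,255),55,1)):
        m=mask(im,lo,hi,roi[n][k])
        cs,_=cv2.findContours(m,cv2.RETR_EXTERNAL,cv2.CHAIN_APPROX_NONE)
        for c in cs:
            if cv2.contourArea(c)<15: continue
            r=cv2.minAreaRect(c);b=cv2.boxPoints(r)
            print(n,nm,cv2.contourArea(c),b.round(1).tolist(),'\n  world',[onz(n,p,z).round(0).tolist() for p in b],"c",onz(n,r[0],z).round(1))
E
```

```text
top green 306.0 [[186.0, 237.0], [186.0, 203.0], [208.0, 203.0], [208.0, 237.0]] 
  world [[477.0, 251.0], [577.0, 255.0], [576.0, 190.0], [476.0, 188.0]] c [526.  221.1]
top deckblue 81.0 [[185.0, 242.0], [206.0, 242.0], [206.0, 246.0], [185.0, 246.0]] 
  world [[463.0, 255.0], [462.0, 194.0], [451.0, 194.0], [451.0, 254.0]] c [456.8 224.4]
top shoe 39.0 [[180.39999389648438, 225.8000030517578], [181.8000030517578, 214.60000610351562], [186.39999389648438, 215.1999969482422], [185.0, 226.39999389648438]] 
  world [[509.0, 268.0], [542.0, 265.0], [540.0, 252.0], [507.0, 255.0]] c [524.5 259.9]
top bars 133.0 [[330.6000061035156, 193.5], [332.29998779296875, 187.5], [362.5, 196.1999969482422], [360.79998779296875, 202.10000610351562]] 
  world [[604.0, -172.0], [622.0, -178.0], [595.0, -267.0], [577.0, -261.0]] c [ 599.2 -219.6]
top bars 144.5 [[335.3999938964844, 175.39999389648438], [337.0, 169.1999969482422], [367.20001220703125, 177.3000030517578], [365.5, 183.5]] 
  world [[659.0, -188.0], [679.0, -194.0], [652.0, -284.0], [633.0, -278.0]] c [ 655.9 -236.3]
scene green 201.0 [[33
[... 562 characters left out ...]
172.39999389648438], [368.3999938964844, 170.8000030517578], [373.20001220703125, 180.39999389648438], [370.0, 182.0]] 
  world [[510.0, 257.0], [507.0, 267.0], [540.0, 267.0], [543.0, 257.0]] c [525.2 262.1]
scene bars 81.0 [[180.0, 273.20001220703125], [212.0, 271.8999938964844], [212.10000610351562, 275.79998779296875], [180.10000610351562, 277.0]] 
  world [[650.0, -266.0], [669.0, -193.0], [679.0, -195.0], [660.0, -268.0]] c [ 664.4 -230.4]
scene bars 56.5 [[182.89999389648438, 251.0], [214.0, 248.89999389648438], [214.1999969482422, 252.6999969482422], [183.1999969482422, 254.6999969482422]] 
  world [[594.0, -250.0], [610.0, -176.0], [621.0, -178.0], [604.0, -251.0]] c [ 607.4 -213.7]
```

```bash
cat >> h.py <<'E'
def edge(im,n,A,B,z,half=3.5,k=40,ch=None):
    """sub-pixel strongest gradient across world segment A-B at height z; returns fitted world line pts at z"""
    g=cv2.GaussianBlur(im.astype(np.float32),(0,0),.7)
    P=np.array([[*(np.array(A)+(np.array(B)-A)*t),z] for t in np.linspace(.1,.9,k)])
    u,v=proj(n,P);d=np.array([u[-1]-u[0],v[-1]-v[0]]);d/=np.hypot(*d);nn=np.array([-d[1],d[0]])
    off=np.arange(-half,half+.01,.1);out=[]
    for a,b in zip(u,v):
        x=(a+nn[0]*off).astype(np.float32)[None];y=(b+nn[1]*off).astype(np.float32)[None]
        p=cv2.remap(g,x,y,cv2.INTER_LINEAR)[0];gr=np.abs(np.gradient(p,axis=0)).sum(1)
        i=gr.argmax();out.append(onz(n,(x[0,i],y[0,i]),z))
    out=np.array(out);l=cv2.fitLine(out.astype(np.float32),cv2.DIST_HUBER,0,.01,.01).ravel()
    r=np.abs((out-l[2:])@[-l[1],l[0]])
    return l[2:].round(1),round(float(np.degrees(np.arctan2(l[1],l[0]))),1),"res",round(float(np.median(r)),2)
E
python3 - <<'E'
from h import *
I={n:cv2.imread(f"pics/{n}0.png") for n in C}
for n in C:
    im=I[n]
    print(n)
    for nm,A,B,z in(("guideR inner",(455,190),(565,190),68),("guideL inner front",(452,256),(504,256),68),("hood front",(575,180),(575,270),80),
      ("patch L",(502,246),(570,246),66),("patch R",(502,202),(570,202),66),("patch front",(498,205),(498,243),66),("plate front",(463,195),(463,252),65),
      ("deck front",(450,197),(450,252),60)):
        print(nm,*edge(im,n,A,B,z,2.5))
E
```

```text
scene
guideR inner [513.2 192. ] -1.4 res 0.32
guideL inner front [477.9 257. ] -1.2 res 0.42
hood front [573.4 223.8] 89.1 res 1.33
patch L [536.3 245.6] -0.9 res 0.3
patch R [534.7 202.3] -1.2 res 0.33
patch front [497.8 224.1] 89.1 res 0.72
plate front [462.3 223.4] 89.3 res 0.64
deck front [457.7 222.5] 89.8 res 0.64
top
guideR inner [511.4 190.1] -0.3 res 0.63
guideL inner front [474.7 255.1] 1.4 res 0.51
hood front [573.6 224.6] -86.9 res 1.31
patch L [533. 252.] -2.4 res 0.93
patch R [535.1 199.6] 1.4 res 0.54
patch front [497.9 223.5] -89.0 res 0.48
plate front [463.3 223.7] 90.0 res 0.33
deck front [449.3 224.6] 88.4 res 0.62
```

```bash
python3 - <<'E'
from h import *
# bar post blobs zoomed manually: zs.png px -> image
zt=lambda x,y:(318+x*60/400-.4,160+y*60/400-.4)
zc=lambda x,y:(165+(x-400)*65/400-.4,235+y*65/400-.4)
# post top centres 
tp={"backL":zt(139,72),"backR":zt(320,122),"frL":zt(106,198),"frR":zt(287,248)}
sc={"backL":zc(687,232),"backR":zc(470,238),"frL":zc(701,92),"frR":zc(488,96)}
for k in tp: print(k,onz("top",tp[k],60).round(1),onz("scene",sc[k],60).round(1),two(tp[k],sc[k]).round(1))
E
```

```text
backL [ 673.4 -197.5] [ 671.6 -194.6] [ 672.7 -195.7   62.8]
backR [ 649.4 -278.1] [ 650.3 -274.8] [ 649.7 -276.5   59.5]
frL [ 615.2 -180.5] [ 614.5 -177.4] [ 615.  -178.8   61.6]
frR [ 591.7 -260.4] [ 592.  -258.4] [ 591.8 -259.4   59.9]
```

Emit:
drive_tool:
  steps:
    - [-1,[20,-26,0],[0,0,0.4]]
    - [-1,[41,-52,0],[0,0,0.8]]
    - [-1,[62,-79,0],[0,0,1.2]]
    - [-1,[83,-106,0],[0,0,1.7]]
    - [-1,[105,-133,0],[0,0,2.1]]
  force: 30

```text
clock: 0.52
tool_pos: [380.5, 426.8, 253.0]
eef_rot: [2.464, 1.948, -0.001]
force: [0.2, 0.6, 0.0]
grip_width: 25.3
```

Emit:
drive_tool:
  steps:
    - [-1,[21,-27,-15],[0,0,0.4]]
    - [-1,[42,-54,-30],[0,0,0.8]]
    - [-1,[63,-81,-45],[0,0,1.2]]
    - [-1,[84,-108,-60],[0,0,1.7]]
    - [-1,[105,-135,-75],[0,0,2.08]]

```text
clock: 0.93
tool_pos: [485.7, 291.6, 177.5]
eef_rot: [-2.238, -2.204, 0.0]
force: [-0.5, -0.1, -0.7]
grip_width: 0.2
```

Emit:
drive_tool:
  steps:
    - [-1,[20,-25,-10],[0,0,0]]
    - [-1,[40,-50,-20],[0,0,0]]
    - [-1,[55,-69,-40],[0,0,0]]
    - [-1,[55,-69,-60],[0,0,0]]
    - [-1,[55,-69,-60],[0,0,0]]

```text
clock: 1.35
tool_pos: [538.6, 222.0, 114.6]
eef_rot: [-2.243, -2.197, 0.009]
force: [-1.3, 0.0, 0.4]
grip_width: 0.2
```

```bash
python3 - <<'E'
from h import *
for i in range(3):
    s=telemetry.read_state();print(s['clock'],s['tool_pos'],s['force'],s['grip_width'])
Rm=R.from_rotvec(s['eef_rot']).as_matrix();print(Rm,s['joints'])
for n in C:
    cv2.imwrite(f"pics/{n}1.png",cams.get_image(n)[:,:,::-1])
t=cv2.imread("pics/top1.png");sc=cv2.imread("pics/scene1.png")
f=lambda im,x,y,w:cv2.resize(im[y:y+w,x:x+w],(400,400),interpolation=cv2.INTER_CUBIC)
cv2.imwrite("pics/z1.png",np.hstack([f(t,150,160,110),f(sc,310,90,130)]))
E
```

```text
1.35 [538.5727548  221.96073358 114.58415004] [-1.30667561  0.01503315  0.43436382] 0.1687506778737596
1.35 [538.5727548  221.96073358 114.58415004] [-1.30667561  0.01503315  0.43436382] 0.1687506778737596
1.35 [538.5727548  221.96073358 114.58415004] [-1.30667561  0.01503315  0.43436382] 0.1687506778737596
[[ 0.02052521  0.99977416 -0.00550873]
 [ 0.99978643 -0.02053812 -0.00229724]
 [-0.00240986 -0.0054604  -0.99998219]] [ 3.88364421e-01  4.55942957e-01  1.83147734e+00 -5.29729201e-05
  8.60140791e-01 -1.16186394e+00]
```

View pics/z1.png

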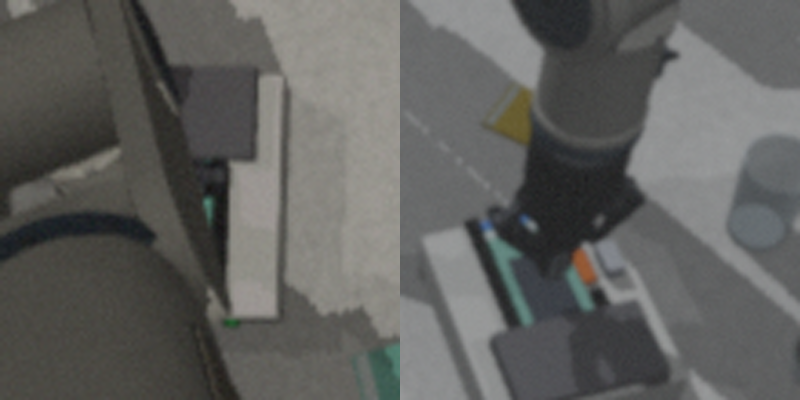

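Emit:
drive_tool:
  steps:
    - [-1,[0,0,-6],[0,0,0]]
    - [-1,[0,0,-12],[0,0,0]]
    - [-1,[0,0,-18],[0,0,0]]
    - [-1,[0,0,-22],[0,0,0]]
    - [-1,[0,0,-25],[0,0,0]]

```text
clock: 1.87
tool_pos: [539.8, 224.5, 92.9]
eef_rot: [-2.241, -2.202, 0.0]
force: [-0.6, -0.2, 0.2]
grip_width: 0.4
```

Emit:
drive_tool:
  steps:
    - [-1,[0,0,0],[0,0,0]]
    - [-1,[0,0,0],[0,0,0]]
    - [-1,[0,0,0],[0,0,0]]
    - [-1,[0,0,0],[0,0,0]]
    - [-1,[0,0,0],[0,0,0]]

```text
clock: 2.28
tool_pos: [540.3, 224.2, 93.5]
eef_rot: [2.241, 2.201, 0.001]
force: [-0.3, -0.5, 0.6]
grip_width: 0.2
```

Emit:
drive_tool:
  steps:
    - [-1,[0,0,-1],[0,0,0]]
    - [-1,[0,0,-2],[0,0,0]]
    - [-1,[0,0,-3],[0,0,0]]
    - [-1,[0,0,-3.5],[0,0,0]]
    - [-1,[0,0,-3.5],[0,0,0]]

```text
clock: 2.7
tool_pos: [540.0, 224.1, 89.6]
eef_rot: [-2.241, -2.201, 0.0]
force: [-0.3, 0.4, 0.1]
grip_width: 0.4
```

Emit:
drive_tool:
  steps:
    - [-1,[0,0,-0.1],[0,0,0]]
    - [-1,[0,0,-0.2],[0,0,0]]
    - [-1,[0,0,-0.3],[0,0,0]]
    - [-1,[0,0,-0.4],[0,0,0]]
    - [-1,[0,0,-0.4],[0,0,0]]

```text
clock: 3.12
tool_pos: [540.1, 224.2, 89.4]
eef_rot: [2.241, 2.201, 0.0]
force: [-0.5, 0.6, -0.1]
grip_width: -0.1
```

Commanded z is now about 89.4.

Emit:
drive_tool:
  steps:
    - [-1,[0,0,-0.1],[0,0,0]]
    - [-1,[0,0,-0.2],[0,0,0]]
    - [-1,[0,0,-0.3],[0,0,0]]
    - [-1,[0,0,-0.4],[0,0,0]]
    - [-1,[0,0,-0.4],[0,0,0]]

```text
clock: 3.53
tool_pos: [540.1, 224.2, 89.0]
eef_rot: [2.241, 2.201, -0.0]
force: [1.1, -0.4, 0.5]
grip_width: -0.0
```

Emit:
drive_tool:
  steps:
    - [-1,[0,0,-0.1],[0,0,0]]
    - [-1,[0,0,-0.2],[0,0,0]]
    - [-1,[0,0,-0.3],[0,0,0]]
    - [-1,[0,0,-0.3],[0,0,0]]
    - [-1,[0,0,-0.3],[0,0,0]]

```text
clock: 3.95
tool_pos: [540.1, 224.2, 88.7]
eef_rot: [2.241, 2.201, -0.0]
force: [-0.4, 0.2, 0.5]
grip_width: -0.2
```

Emit:
drive_tool:
  steps:
    - [-1,[0,0,-0.1],[0,0,0]]
    - [-1,[0,0,-0.2],[0,0,0]]
    - [-1,[0,0,-0.3],[0,0,0]]
    - [-1,[0,0,-0.3],[0,0,0]]
    - [-1,[0,0,-0.3],[0,0,0]]

```text
clock: 4.37
tool_pos: [540.1, 224.2, 88.4]
eef_rot: [-2.241, -2.201, 0.0]
force: [-0.5, 0.1, 0.1]
grip_width: -0.2
```

Emit:
drive_tool:
  steps:
    - [-1,[0,0,-0.1],[0,0,0]]
    - [-1,[0,0,-0.2],[0,0,0]]
    - [-1,[0,0,-0.2],[0,0,0]]
    - [-1,[0,0,-0.2],[0,0,0]]
    - [-1,[0,0,-0.2],[0,0,0]]

```text
clock: 4.78
tool_pos: [540.1, 224.2, 88.2]
eef_rot: [-2.241, -2.201, 0.0]
force: [-0.2, 0.7, 1.6]
grip_width: 0.2
```

Contact beginning (1.6 N).

Emit:
drive_tool:
  steps:
    - [-1,[0,0,-0.1],[0,0,0]]
    - [-1,[0,0,-0.1],[0,0,0]]
    - [-1,[0,0,-0.1],[0,0,0]]
    - [-1,[0,0,-0.1],[0,0,0]]
    - [-1,[0,0,-0.1],[0,0,0]]

```text
clock: 5.2
tool_pos: [540.1, 224.2, 88.1]
eef_rot: [-2.241, -2.201, 0.0]
force: [-0.0, -0.1, 0.1]
grip_width: -0.0
```

Emit:
drive_tool:
  steps:
    - [-1,[0,0,-0.1],[0,0,0]]
    - [-1,[0,0,-0.1],[0,0,0]]
    - [-1,[0,0,-0.1],[0,0,0]]
    - [-1,[0,0,-0.1],[0,0,0]]
    - [-1,[0,0,-0.1],[0,0,0]]

```text
clock: 5.62
tool_pos: [540.1, 224.2, 88.1]
eef_rot: [2.241, 2.201, 0.0]
force: [-0.8, -1.1, 4.3]
grip_width: -0.2
```

Emit:
drive_tool:
  steps:
    - [-1,[0,0,-0.1],[0,0,0]]
    - [-1,[0,0,-0.1],[0,0,0]]
    - [-1,[0,0,-0.1],[0,0,0]]
    - [-1,[0,0,-0.1],[0,0,0]]
    - [-1,[0,0,-0.1],[0,0,0]]

```text
clock: 6.03
tool_pos: [540.1, 224.2, 88.1]
eef_rot: [2.241, 2.201, 0.0]
force: [-1.4, -0.4, 5.2]
grip_width: -0.1
```

Emit:
drive_tool:
  steps:
    - [-1,[0,0,-0.05],[0,0,0]]
    - [-1,[0,0,-0.05],[0,0,0]]
    - [-1,[0,0,-0.05],[0,0,0]]
    - [-1,[0,0,-0.05],[0,0,0]]
    - [-1,[0,0,-0.05],[0,0,0]]

```text
clock: 6.45
tool_pos: [540.1, 224.2, 88.1]
eef_rot: [2.241, 2.201, 0.0]
force: [-1.5, -0.9, 5.3]
grip_width: 0.1
```

Emit:
drive_tool:
  steps:
    - [-1,[0,0,-0.1],[0,0,0]]
    - [-1,[0,0,-0.15],[0,0,0]]
    - [-1,[0,0,-0.15],[0,0,0]]
    - [-1,[0,0,-0.15],[0,0,0]]
    - [-1,[0,0,-0.15],[0,0,0]]

```text
clock: 6.87
tool_pos: [540.1, 224.2, 88.1]
eef_rot: [2.241, 2.201, 0.0]
force: [-2.6, -1.3, 7.4]
grip_width: -0.1
```

Emit:
drive_tool:
  steps:
    - [-1,[0,0,-0.1],[0,0,0]]
    - [-1,[0,0,-0.15],[0,0,0]]
    - [-1,[0,0,-0.15],[0,0,0]]
    - [-1,[0,0,-0.15],[0,0,0]]
    - [-1,[0,0,-0.15],[0,0,0]]

```text
clock: 7.28
tool_pos: [540.2, 224.2, 88.1]
eef_rot: [2.241, 2.201, 0.0]
force: [-3.0, -1.2, 9.3]
grip_width: 0.2
```

Emit:
drive_tool:
  steps:
    - [-1,[-0.3,0,-0.15],[0,0,0]]
    - [-1,[-0.6,0,-0.2],[0,0,0]]
    - [-1,[-0.9,0,-0.2],[0,0,0]]
    - [-1,[-1.2,0,-0.2],[0,0,0]]
    - [-1,[-1.5,0,-0.2],[0,0,0]]

```text
clock: 7.7
tool_pos: [540.0, 224.3, 88.1]
eef_rot: [2.24, 2.2, 0.004]
force: [3.0, -2.3, 4.5]
grip_width: -0.1
```

Emit:
drive_tool:
  steps:
    - [-1,[-0.3,0,0],[0,0,0]]
    - [-1,[-0.6,0,0],[0,0,0]]
    - [-1,[-0.9,0,0],[0,0,0]]
    - [-1,[-1.2,0,0],[0,0,0]]
    - [-1,[-1.5,0,0],[0,0,0]]

```text
clock: 8.12
tool_pos: [538.8, 224.6, 88.1]
eef_rot: [2.24, 2.2, 0.005]
force: [5.9, -1.5, 5.2]
grip_width: 0.1
```

Emit:
drive_tool:
  steps:
    - [-1,[0,0,-0.1],[0,0,0]]
    - [-1,[0,0,-0.2],[0,0,0]]
    - [-1,[0,0,-0.3],[0,0,0]]
    - [-1,[0,0,-0.4],[0,0,0]]
    - [-1,[0,0,-0.4],[0,0,0]]

```text
clock: 8.53
tool_pos: [538.8, 224.6, 88.1]
eef_rot: [2.24, 2.2, 0.005]
force: [3.1, -1.4, 9.7]
grip_width: 0.0
```

Emit:
drive_tool:
  steps:
    - [-1,[-0.4,0,-0.1],[0,0,0]]
    - [-1,[-0.8,0,-0.1],[0,0,0]]
    - [-1,[-1.2,0,-0.1],[0,0,0]]
    - [-1,[-1.6,0,-0.1],[0,0,0]]
    - [-1,[-2,0,-0.1],[0,0,0]]

```text
clock: 8.95
tool_pos: [537.6, 224.6, 88.1]
eef_rot: [2.239, 2.2, 0.007]
force: [7.1, -3.3, 8.2]
grip_width: -0.1
```

Emit:
drive_tool:
  steps:
    - [-1,[0,0,-0.1],[0,0,0]]
    - [-1,[0,0,-0.2],[0,0,0]]
    - [-1,[0,0,-0.3],[0,0,0]]
    - [-1,[0,0,-0.3],[0,0,0]]
    - [-1,[0,0,-0.3],[0,0,0]]

```text
clock: 9.37
tool_pos: [537.6, 224.6, 88.1]
eef_rot: [2.239, 2.2, 0.007]
force: [4.9, -2.6, 10.8]
grip_width: 0.0
```

Emit:
drive_tool:
  steps:
    - [-1,[-0.5,0,0],[0,0,0]]
    - [-1,[-1,0,0],[0,0,0]]
    - [-1,[-1.5,0,0],[0,0,0]]
    - [-1,[-2,0,0],[0,0,0]]
    - [-1,[-2.5,0,0],[0,0,0]]

```text
clock: 9.78
tool_pos: [535.4, 224.7, 88.0]
eef_rot: [2.239, 2.199, 0.008]
force: [6.6, -3.3, 9.3]
grip_width: 0.1
```

```bash
cat > look.py <<'E'
import sys
from h import *
k=sys.argv[1];s=cams.get_image("scene")[:,:,::-1].copy();cv2.imwrite(f"pics/scene{k}.png",s)
x,y,w,h=[int(a) for a in sys.argv[2:6]]
cv2.imwrite(f"pics/z{k}.png",cv2.resize(s[y:y+h,x:x+w],(560,560*h//w),interpolation=cv2.INTER_CUBIC))
E
python3 look.py 2 310 140 100 90
```

```text
(no output)
```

View pics/z2.png

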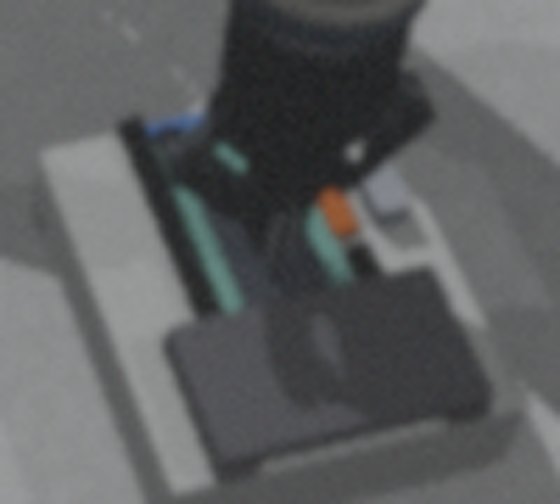

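Emit:
drive_tool:
  steps:
    - [-1,[-0.8,0,-0.1],[0,0,0]]
    - [-1,[-1.6,0,-0.15],[0,0,0]]
    - [-1,[-2.4,0,-0.15],[0,0,0]]
    - [-1,[-3.2,0.1,-0.15],[0,0,0]]
    - [-1,[-4,0.1,-0.15],[0,0,0]]

```text
clock: 10.25
tool_pos: [531.6, 224.7, 88.1]
eef_rot: [2.239, 2.199, 0.009]
force: [6.1, -4.1, 11.7]
grip_width: 0.1
```

Emit:
drive_tool:
  steps:
    - [-1,[-0.8,0,-0.05],[0,0,0]]
    - [-1,[-1.6,0,-0.1],[0,0,0]]
    - [-1,[-2.4,0,-0.1],[0,0,0]]
    - [-1,[-3.2,0.1,-0.1],[0,0,0]]
    - [-1,[-4,0.1,-0.1],[0,0,0]]

```text
clock: 10.67
tool_pos: [527.7, 224.8, 88.0]
eef_rot: [2.238, 2.199, 0.009]
force: [8.1, -4.4, 10.5]
grip_width: -0.2
```

```bash
python3 look.py 3 310 140 100 90
```

```text
(no output)
```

View pics/z3.png

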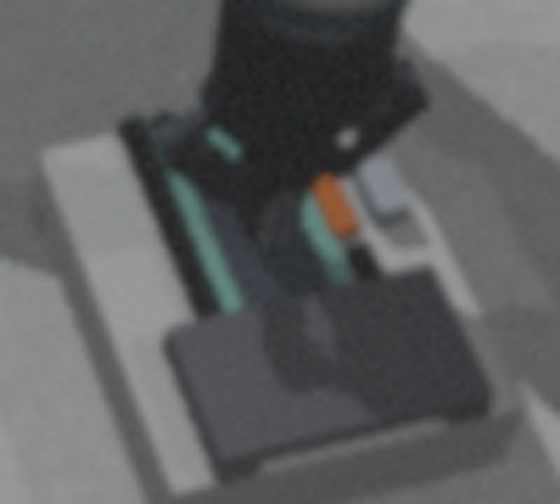

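Emit:
drive_tool:
  steps:
    - [-1,[-0.8,-0.1,-0.05],[0,0,0]]
    - [-1,[-1.6,-0.2,-0.1],[0,0,0]]
    - [-1,[-2.4,-0.3,-0.1],[0,0,0]]
    - [-1,[-3.2,-0.4,-0.1],[0,0,0]]
    - [-1,[-4,-0.4,-0.1],[0,0,0]]

```text
clock: 11.13
tool_pos: [524.0, 224.8, 88.1]
eef_rot: [2.239, 2.199, 0.01]
force: [8.5, -2.5, 11.5]
grip_width: -0.1
```

Emit:
drive_tool:
  steps:
    - [-1,[-0.8,0,-0.05],[0,0,0]]
    - [-1,[-1.6,0,-0.05],[0,0,0]]
    - [-1,[-2.4,0,-0.05],[0,0,0]]
    - [-1,[-3.2,0,-0.05],[0,0,0]]
    - [-1,[-4,0,-0.05],[0,0,0]]

```text
clock: 11.55
tool_pos: [520.1, 224.9, 88.0]
eef_rot: [2.239, 2.199, 0.01]
force: [8.0, -2.2, 11.9]
grip_width: -0.1
```

Emit:
drive_tool:
  steps:
    - [-1,[-1,0,0],[0,0,0]]
    - [-1,[-2,0,0],[0,0,0]]
    - [-1,[-3,0,0],[0,0,0]]
    - [-1,[-4,0,0],[0,0,0]]
    - [-1,[-5,0.1,0],[0,0,0]]

```text
clock: 11.97
tool_pos: [515.1, 224.9, 88.0]
eef_rot: [2.239, 2.199, 0.01]
force: [8.1, -3.6, 12.0]
grip_width: -0.1
```

Emit:
drive_tool:
  steps:
    - [-1,[-1,0,0],[0,0,0]]
    - [-1,[-2,0,0],[0,0,0]]
    - [-1,[-3,0,0],[0,0,0]]
    - [-1,[-4,0,0],[0,0,0]]
    - [-1,[-5,0.1,0],[0,0,0]]

```text
clock: 12.38
tool_pos: [510.1, 225.0, 88.0]
eef_rot: [2.238, 2.199, 0.01]
force: [7.2, -3.6, 13.2]
grip_width: 0.1
```

```bash
python3 look.py 4 310 120 110 110; python3 -c "
from h import *
s=cams.get_image('top')[:,:,::-1].copy();cv2.imwrite('pics/top4.png',s)"
```

```text
(no output)
```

View pics/z4.png

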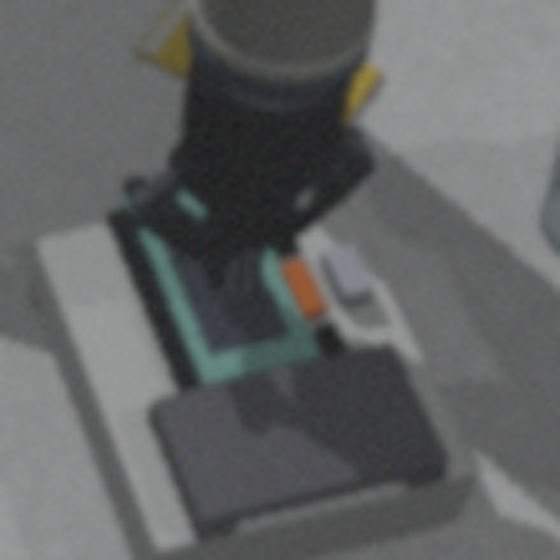

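View pics/top4.png

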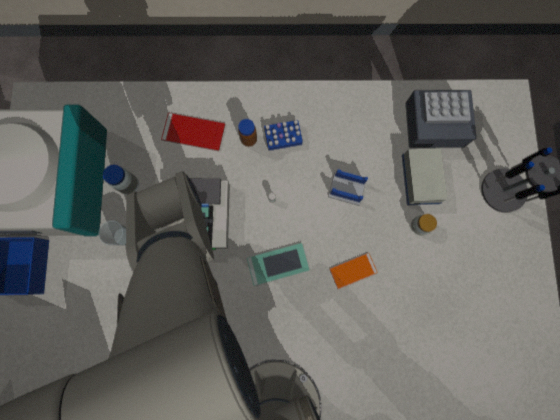

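```bash
cat > pr.py <<'E'
from h import *
import sys
k=sys.argv[1];im=cv2.imread(f"pics/scene{k}.png");x=float(sys.argv[2])
print(edge(im,"scene",(x,206),(x,240),66,3), edge(im,"scene",(x,206),(x,240),66,2))
E
python3 -c "
from h import *
print(onz('scene',(310+250/5.09,120+345/5.09),66))"; python3 pr.py 4 552
```

```text
[550.39131097 223.95899418]
(array([548.7, 223.1], dtype=float32), -86.2, 'res', 0.77) (array([548.7, 223.1], dtype=float32), -86.2, 'res', 0.77)
```

Emit:
drive_tool:
  steps:
    - [-1,[-1,0,0],[0,0,0]]
    - [-1,[-2,-0.1,0],[0,0,0]]
    - [-1,[-3,-0.1,0],[0,0,0]]
    - [-1,[-4,-0.2,0],[0,0,0]]
    - [-1,[-5,-0.2,0],[0,0,0]]

```text
clock: 12.9
tool_pos: [505.2, 225.1, 88.0]
eef_rot: [2.239, 2.199, 0.011]
force: [8.2, -1.7, 12.0]
grip_width: -0.0
```

Emit:
drive_tool:
  steps:
    - [-1,[-1,0,0],[0,0,0]]
    - [-1,[-2,0,0],[0,0,0]]
    - [-1,[-3,0,0],[0,0,0]]
    - [-1,[-4,0,0],[0,0,0]]
    - [-1,[-5,0.1,0],[0,0,0]]

```text
clock: 13.32
tool_pos: [500.2, 225.1, 88.0]
eef_rot: [2.239, 2.199, 0.011]
force: [7.7, -2.5, 11.9]
grip_width: 0.5
```

Emit:
drive_tool:
  steps:
    - [-1,[-1,0,0],[0,0,0]]
    - [-1,[-2,0,0],[0,0,0]]
    - [-1,[-3,0,0],[0,0,0]]
    - [-1,[-4,0,0],[0,0,0]]
    - [-1,[-5,0.1,0],[0,0,0]]

```text
clock: 13.73
tool_pos: [495.2, 225.2, 88.0]
eef_rot: [2.239, 2.199, 0.011]
force: [8.5, -2.8, 12.7]
grip_width: -0.2
```

Emit:
drive_tool:
  steps:
    - [-1,[-1,0,0],[0,0,0]]
    - [-1,[-2,0,0],[0,0,0]]
    - [-1,[-3,0,0],[0,0,0]]
    - [-1,[-4,0,0],[0,0,0]]
    - [-1,[-5,0,0],[0,0,0]]

```text
clock: 14.15
tool_pos: [490.2, 225.3, 88.0]
eef_rot: [2.239, 2.199, 0.011]
force: [8.9, -1.8, 12.4]
grip_width: -0.1
```

Emit:
drive_tool:
  steps:
    - [-1,[-1,0,0],[0,0,0]]
    - [-1,[-2,0,0],[0,0,0]]
    - [-1,[-3,0,0],[0,0,0]]
    - [-1,[-4,0,0],[0,0,0]]
    - [-1,[-5,0,0],[0,0,0]]

```text
clock: 14.57
tool_pos: [485.3, 225.4, 88.0]
eef_rot: [2.239, 2.199, 0.011]
force: [9.4, -1.6, 11.2]
grip_width: -0.1
```

Emit:
drive_tool:
  steps:
    - [-1,[-1,0,0],[0,0,0]]
    - [-1,[-2,0,0],[0,0,0]]
    - [-1,[-3,0,0],[0,0,0]]
    - [-1,[-4,0,0],[0,0,0]]
    - [-1,[-5,0,0],[0,0,0]]

```text
clock: 14.98
tool_pos: [480.3, 225.5, 88.1]
eef_rot: [2.239, 2.199, 0.012]
force: [8.8, -1.2, 10.9]
grip_width: 0.1
```

```bash
python3 look.py 5 310 120 110 110; python3 pr.py 5 520
```

```text
(array([519.3, 224.2], dtype=float32), -88.2, 'res', 0.12) (array([519.3, 224.2], dtype=float32), -88.2, 'res', 0.12)
```

View pics/z5.png

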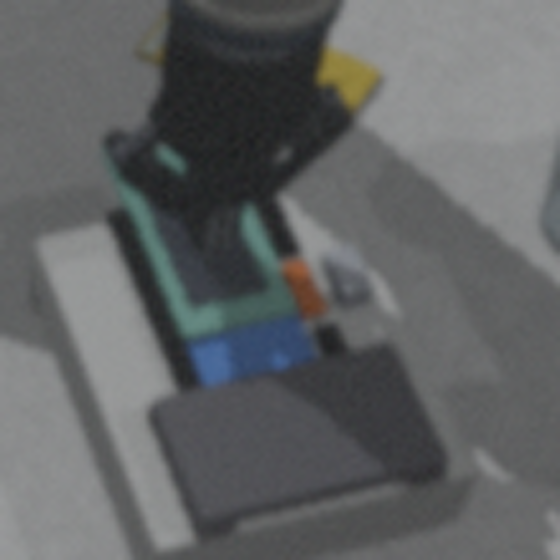

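Emit:
drive_tool:
  steps:
    - [-1,[2,0,0.3],[0,0,0]]
    - [-1,[3,0,1],[0,0,0]]
    - [-1,[3,0,4],[0,0,0]]
    - [-1,[3,0,14],[0,0,0]]
    - [-1,[3,0,30],[0,0,0]]

```text
clock: 15.45
tool_pos: [478.0, 223.5, 115.3]
eef_rot: [-2.24, -2.2, 0.006]
force: [0.6, 0.9, 0.4]
grip_width: 0.2
```

Emit:
drive_tool:
  steps:
    - [0,[-10,0,20],[0,0,0]]
    - [1,[-20,0.5,25],[0,0,0]]
    - [1,[-30,1,25],[0,0,0]]
    - [1,[-40,1.2,25],[0,0,0]]
    - [1,[-51,1.2,25],[0,0,0]]

```text
clock: 15.87
tool_pos: [426.9, 225.1, 140.4]
eef_rot: [-2.241, -2.201, 0.002]
force: [-0.5, 0.4, 0.7]
grip_width: 60.5
```

Emit:
drive_tool:
  steps:
    - [1,[0,0,0],[0,0,0]]
    - [1,[0,0,0],[0,0,0]]
    - [1,[0,0,0],[0,0,0]]
    - [1,[0,0,0],[0,0,0]]
    - [1,[0,0,0],[0,0,0]]

```text
clock: 16.28
tool_pos: [429.1, 225.4, 141.0]
eef_rot: [2.242, 2.201, 0.0]
force: [0.0, -0.1, -0.7]
grip_width: 85.0
```

```bash
python3 look.py 6 300 100 120 120; python3 -c "
from h import *
s=telemetry.read_state();print(s['tool_pos'],R.from_rotvec(s['eef_rot']).as_matrix().round(3),s['grip_width'],s['force'])"; python3 pr.py 6 518
```

```text
[428.98944395 225.43602844 140.99278356] [[ 0.018  1.     0.   ]
 [ 1.    -0.018 -0.   ]
 [-0.     0.    -1.   ]] 85.37658268576335 [ 0.77705781 -0.45632744  0.17535621]
(array([518.5, 224. ], dtype=float32), 85.9, 'res', 1.18) (array([518.5, 224. ], dtype=float32), 85.9, 'res', 1.18)
```

View pics/z6.png

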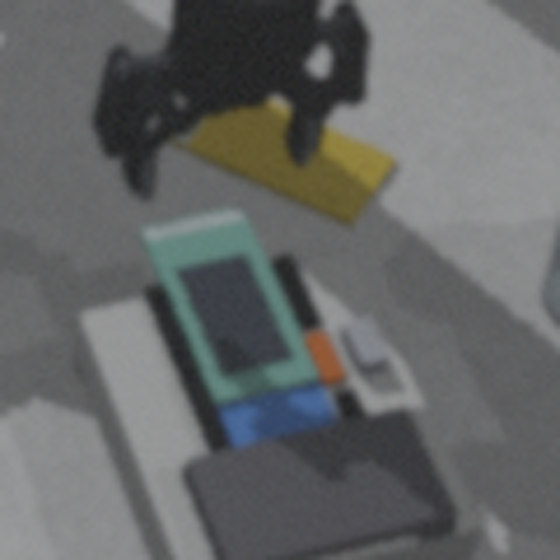

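```bash
python3 - <<'E'
from h import *
im=cv2.imread("pics/scene6.png")
for nm,A,B in(("R",(408,194),(448,193),),("L",(408,258),(448,257)),("front",(403,200),(403,252))):
    print(nm,edge(im,"scene",A,B,65,2.5))
for nm,A,B in(("patch R",(445,203),(510,202)),("patch L",(445,247),(510,246)),("pf",(438,206),(438,242)),("pr",(518,208),(518,240))):
    print(nm,edge(im,"scene",A,B,66,2.5))
E
```

```text
R (array([427.1, 195.2], dtype=float32), -5.4, 'res', 0.46)
L (array([429.7, 254.8], dtype=float32), -15.5, 'res', 1.23)
front (array([403.7, 225.8], dtype=float32), 88.9, 'res', 0.73)
patch R (array([481.1, 200.8], dtype=float32), 7.9, 'res', 3.23)
patch L (array([477. , 246.5], dtype=float32), -1.7, 'res', 0.32)
pf (array([438.9, 223.8], dtype=float32), -88.5, 'res', 0.75)
pr (array([518.6, 223.8], dtype=float32), -90.0, 'res', 0.94)
```

Emit:
drive_tool:
  steps:
    - [1,[0,0,-14],[0,0,0]]
    - [1,[0,0,-28],[0,0,0]]
    - [1,[0,0,-42],[0,0,0]]
    - [1,[0,0,-54],[0,0,0]]
    - [1,[0,0,-64],[0,0,0]]

```text
clock: 16.75
tool_pos: [428.6, 225.2, 76.2]
eef_rot: [-2.242, -2.201, 0.001]
force: [-0.7, -0.8, 0.2]
grip_width: 85.1
```

Emit:
drive_tool:
  steps:
    - [1,[0,0,-6],[0,0,0]]
    - [1,[0,0,-12],[0,0,0]]
    - [1,[0,0,-16],[0,0,0]]
    - [1,[0,0,-16],[0,0,0]]
    - [1,[0,0,-16],[0,0,0]]

```text
clock: 17.17
tool_pos: [428.7, 225.4, 61.2]
eef_rot: [2.241, 2.201, 0.0]
force: [0.4, -0.5, -0.4]
grip_width: 85.4
```

```bash
python3 look.py 7 300 100 120 120
```

```text
(no output)
```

View pics/z7.png

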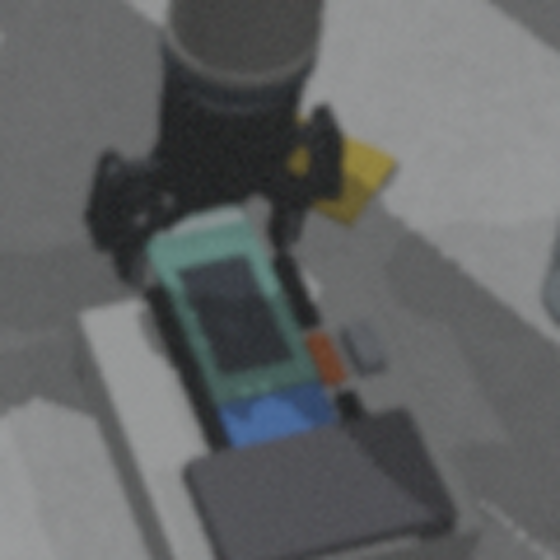

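Emit:
drive_tool:
  steps:
    - [0.6,[0,0,0],[0,0,0]]
    - [0.5,[0,0,0],[0,0,0]]
    - [0.4,[0,0,0],[0,0,0]]
    - [0,[0,0,0],[0,0,0]]
    - [-1,[0,0,0],[0,0,0]]
  force: 30

```text
clock: 17.63
tool_pos: [428.8, 225.4, 61.5]
eef_rot: [2.241, 2.201, 0.001]
force: [-0.4, -2.4, 6.6]
grip_width: 62.9
```

Emit:
drive_tool:
  steps:
    - [-1,[0,0,0],[0,0,0]]
    - [-1,[0,0,0],[0,0,0]]
    - [-1,[0,0,0],[0,0,0]]
    - [-1,[0,0,0],[0,0,0]]
    - [-1,[0,0,0],[0,0,0]]
  force: 60

```text
clock: 18.05
tool_pos: [428.8, 225.4, 61.4]
eef_rot: [2.241, 2.201, 0.001]
force: [-0.8, -2.3, 6.2]
grip_width: 62.2
```

Emit:
drive_tool:
  steps:
    - [-1,[0,0,0.5],[0,0,0]]
    - [-1,[0,0,1],[0,0,0]]
    - [-1,[0,0,1.5],[0,0,0]]
    - [-1,[0,0,2],[0,0,0]]
    - [-1,[0,0,3],[0,0,0]]
  force: 80

```text
clock: 18.47
tool_pos: [428.6, 225.4, 64.1]
eef_rot: [2.241, 2.201, -0.0]
force: [1.0, -2.0, -0.3]
grip_width: 61.8
```

Emit:
drive_tool:
  steps:
    - [-1,[0,0,1],[0,0,0]]
    - [-1,[0,0,2],[0,0,0]]
    - [-1,[0,0,3],[0,0,0]]
    - [-1,[0,0,4],[0,0,0]]
    - [-1,[0,0,5],[0,0,0]]

```text
clock: 18.88
tool_pos: [428.4, 225.3, 69.0]
eef_rot: [-2.241, -2.201, 0.001]
force: [1.2, -0.8, -3.9]
grip_width: 61.6
```

```bash
python3 look.py 8 300 100 120 120
```

```text
(no output)
```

View pics/z8.png

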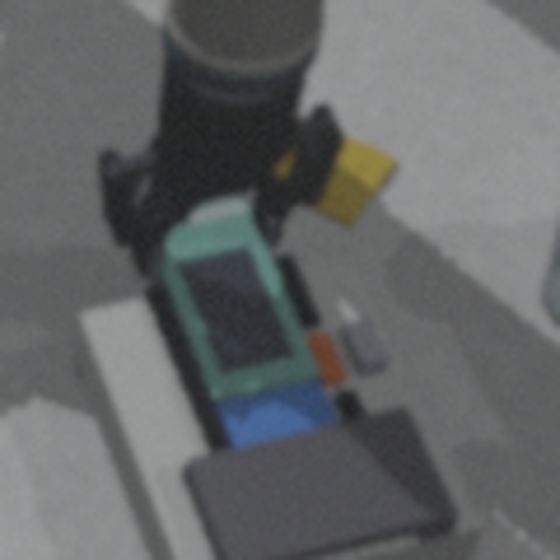

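Emit:
drive_tool:
  steps:
    - [-1,[0,0,3],[0,0,0]]
    - [-1,[0,0,6],[0,0,0]]
    - [-1,[0,0,9],[0,0,0]]
    - [-1,[0,0,12],[0,0,0]]
    - [-1,[0,0,16],[0,0,0]]

```text
clock: 19.35
tool_pos: [428.7, 225.6, 85.6]
eef_rot: [2.241, 2.201, 0.001]
force: [-0.8, -0.7, -1.4]
grip_width: 61.8
```

Emit:
drive_tool:
  steps:
    - [-1,[0,0,4],[0,0,0]]
    - [-1,[0,0,8],[0,0,0]]
    - [-1,[0,0,12],[0,0,0]]
    - [-1,[0,0,16],[0,0,0]]
    - [-1,[0,0,20],[0,0,0]]

```text
clock: 19.77
tool_pos: [428.6, 225.4, 105.6]
eef_rot: [2.241, 2.201, 0.0]
force: [0.2, 0.5, -1.6]
grip_width: 61.7
```

```bash
python3 look.py 9 300 100 120 120
```

```text
(no output)
```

View pics/z9.png

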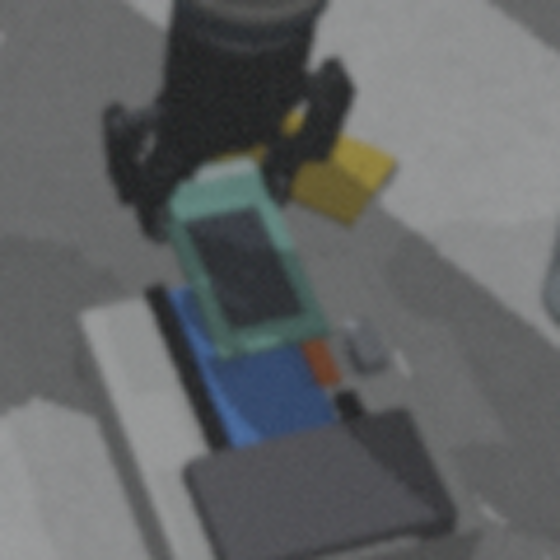

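```bash
python3 - <<'E'
from h import *
im=cv2.imread("pics/scene9.png")
z=110
q=lambda x,y:(300+x*120/560-.4,100+y*120/560-.4)
print([onz("scene",q(*p),z).round(1) for p in((186,218),(259,208),(301,320),(236,340),(330,335))])
x0=onz("scene",q(222,213),z);x1=onz("scene",q(268,328),z);print(x0,x1)
for nm,x in(("pf",x0[0]),("pr",x1[0])):
    for h in(1.5,2.5):print(nm,edge(im,"scene",(x,208),(x,240),z,h))
print(edge(im,"scene",(x0[0]+5,246),(x1[0]-5,246),z,2.5),edge(im,"scene",(x0[0]+5,202),(x1[0]-5,202),z,2.5))
E
```

```text
[array([437.5, 206.4]), array([442.7, 248.6]), array([523.8, 241.8]), array([526.3, 202.9]), array([538. , 253.1])]
[440.05292307 227.16017616] [523.70584295 222.47988408]
pf (array([439.4, 224.1], dtype=float32), -90.0, 'res', 0.67)
pf (array([439.4, 224.1], dtype=float32), -90.0, 'res', 0.67)
pr (array([520.4, 224.7], dtype=float32), 89.9, 'res', 0.58)
pr (array([519.8, 224.8], dtype=float32), -88.6, 'res', 1.11)
(array([483.9, 246.5], dtype=float32), -1.5, 'res', 0.31) (array([477. , 203.1], dtype=float32), -2.2, 'res', 0.35)
```

Emit:
drive_tool:
  steps:
    - [-1,[1,-4,5],[0,0,0]]
    - [-1,[4,-13,10],[0,0,-0.1]]
    - [-1,[9,-27,15],[0,0,-0.2]]
    - [-1,[16,-47,20],[0,0,-0.3]]
    - [-1,[23,-68,20],[0,0,-0.45]]

```text
clock: 20.23
tool_pos: [452.3, 156.5, 126.2]
eef_rot: [2.292, 2.148, 0.002]
force: [0.4, 0.7, -1.1]
grip_width: 61.7
```

Emit:
drive_tool:
  steps:
    - [-1,[8,-23,0],[0,0,-0.15]]
    - [-1,[16,-46,0],[0,0,-0.3]]
    - [-1,[24,-70,0],[0,0,-0.45]]
    - [-1,[32,-95,0],[0,0,-0.6]]
    - [-1,[40,-120,0],[0,0,-0.75]]

```text
clock: 20.65
tool_pos: [491.8, 35.4, 125.5]
eef_rot: [2.376, 2.054, -0.0]
force: [-0.1, -0.3, 0.4]
grip_width: 61.6
```

Emit:
drive_tool:
  steps:
    - [-1,[8,-25,0],[0,0,-0.15]]
    - [-1,[16,-50,0],[0,0,-0.3]]
    - [-1,[25,-75,0],[0,0,-0.45]]
    - [-1,[33,-100,0],[0,0,-0.6]]
    - [-1,[41,-124,0],[0,0,-0.75]]

```text
clock: 21.07
tool_pos: [532.6, -88.8, 125.4]
eef_rot: [2.456, 1.959, -0.0]
force: [0.0, -0.0, -1.6]
grip_width: 62.2
```

Emit:
drive_tool:
  steps:
    - [-1,[8,-24,0],[0,0,-0.15]]
    - [-1,[16,-48,0],[0,0,-0.3]]
    - [-1,[24,-71,0],[0,0,-0.4]]
    - [-1,[31,-92,0],[0,0,-0.5]]
    - [-1,[36,-108,0],[0,0,-0.6]]

```text
clock: 21.48
tool_pos: [568.8, -197.2, 125.4]
eef_rot: [2.516, 1.88, -0.0]
force: [0.2, -0.4, -1.2]
grip_width: 61.8
```

Emit:
drive_tool:
  steps:
    - [-1,[3,-9,0],[0,0,0]]
    - [-1,[5,-14,0],[0,0,0]]
    - [-1,[5.3,-16,0],[0,0,0]]
    - [-1,[5.3,-16,0],[0,0,0]]
    - [-1,[5.3,-16,0],[0,0,0]]

```text
clock: 21.9
tool_pos: [573.5, -209.7, 125.0]
eef_rot: [-2.513, -1.884, 0.0]
force: [-0.2, -0.4, -0.6]
grip_width: 62.1
```

```bash
python3 look.py 10 130 170 160 160; python3 -c "
from h import *
s=telemetry.read_state();print(s['clock'],s['tool_pos'],R.from_rotvec(s['eef_rot']).as_matrix().round(4)[:,0],s['grip_width'],s['force'])
cv2.imwrite('pics/top10.png',cams.get_image('top')[:,:,::-1])"
```

```text
21.95 [ 573.57868971 -209.67868056  125.07852829] [2.804e-01 9.599e-01 2.000e-04] 61.91417298704173 [-0.02117855  0.77410262 -0.7824613 ]
```

View pics/z10.png

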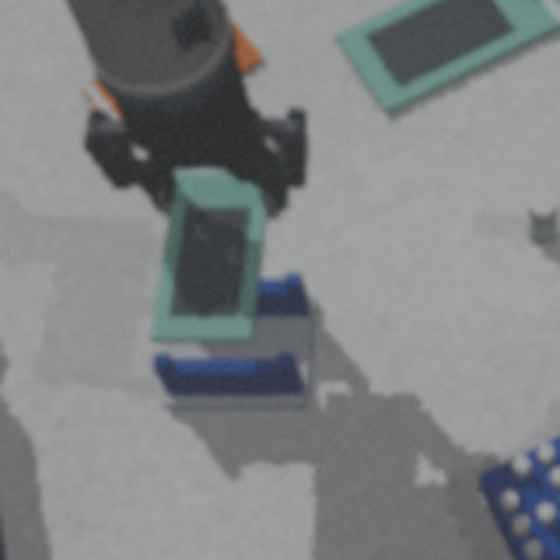

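View pics/top10.png

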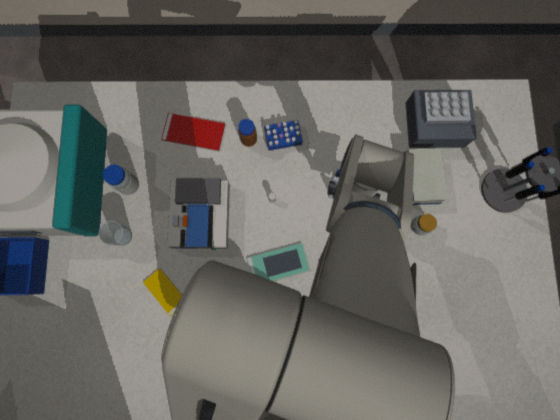

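```bash
cat > pc.py <<'E'
from h import *
import sys
k=sys.argv[1];z=float(sys.argv[2])
im=cv2.imread(f"pics/scene{k}.png")
c=np.array([float(a) for a in sys.argv[3:5]]);yw=np.radians(-16.3);ex=np.array([np.cos(yw),np.sin(yw)]);ey=np.array([-ex[1],ex[0]])
w=lambda a,b:c+a*ex+b*ey
for nm,A,B in(("f",(-30,-20),(-30,20)),("r",(50,-20),(50,20)),("R",(-26,-22),(46,-22)),("L",(-26,22),(46,22))):
    p,a,_,r=edge(im,"scene",w(*A),w(*B),z,2.0)
    print(nm,"local",round(float((p-c)@ex),1),round(float((p-c)@ey),1),a,r)
E
python3 pc.py 10 129.7 612.7 -221.2
```

```text
f local -30.3 1.0 73.7 0.66
r local 48.7 1.0 74.0 0.64
R local 10.6 -20.9 -16.5 0.32
L local 8.8 22.8 -16.9 0.75
```

Emit:
drive_tool:
  steps:
    - [-1,[0.3,-0.7,-6],[0,0,0]]
    - [-1,[0.3,-0.7,-14],[0,0,0]]
    - [-1,[0.3,-0.7,-24],[0,0,0]]
    - [-1,[0.3,-0.7,-34],[0,0,0]]
    - [-1,[0.3,-0.7,-44],[0,0,0]]

```text
clock: 22.42
tool_pos: [573.8, -211.0, 79.6]
eef_rot: [-2.514, -1.883, 0.001]
force: [-0.2, -0.7, -0.7]
grip_width: 61.6
```

Emit:
drive_tool:
  steps:
    - [-1,[0,0,-6],[0,0,0]]
    - [-1,[0,0,-11],[0,0,0]]
    - [-1,[0,0,-15],[0,0,0]]
    - [-1,[0,0,-17],[0,0,0]]
    - [-1,[0,0,-17],[0,0,0]]

```text
clock: 22.83
tool_pos: [574.1, -211.3, 63.7]
eef_rot: [-2.514, -1.883, 0.0]
force: [-0.4, -0.0, -0.1]
grip_width: 62.0
```

```bash
python3 look.py 11 150 210 100 90;  python3 pc.py 11 68 612.9 -221.9
```

```text
f local -29.2 1.2 73.5 0.51
r local 49.8 0.2 73.8 0.48
R local 12.3 -21.7 -17.0 0.43
L local 10.6 21.9 -15.8 0.64
```

View pics/z11.png

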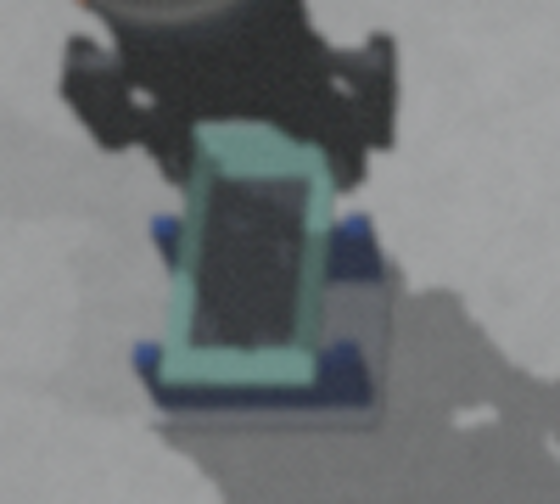

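Emit:
drive_tool:
  steps:
    - [-1,[0.3,1,-1],[0,0,0]]
    - [-1,[0.3,1,-3],[0,0,0]]
    - [-1,[0.3,1,-5],[0,0,0]]
    - [-1,[0.3,1,-7],[0,0,0]]
    - [-1,[0.3,1,-8],[0,0,0]]

```text
clock: 23.3
tool_pos: [574.4, -210.3, 55.9]
eef_rot: [-2.514, -1.883, 0.0]
force: [0.4, -0.3, -1.0]
grip_width: 61.9
```

Emit:
drive_tool:
  steps:
    - [-1,[0,0,-0.3],[0,0,0]]
    - [-1,[0,0,-0.6],[0,0,0]]
    - [-1,[0,0,-0.9],[0,0,0]]
    - [-1,[0,0,-1.2],[0,0,0]]
    - [-1,[0,0,-1.2],[0,0,0]]

```text
clock: 23.72
tool_pos: [574.5, -210.3, 55.0]
eef_rot: [2.514, 1.883, 0.0]
force: [0.5, -0.4, -0.8]
grip_width: 62.1
```

```bash
python3 look.py 12 150 210 100 90;  python3 pc.py 12 60 613.2 -220.9
```

```text
f local -28.1 0.2 71.2 0.35
r local 51.4 3.0 74.5 0.43
R local 10.2 -21.3 -16.8 0.41
L local 10.9 22.3 -16.9 0.48
```

View pics/z12.png

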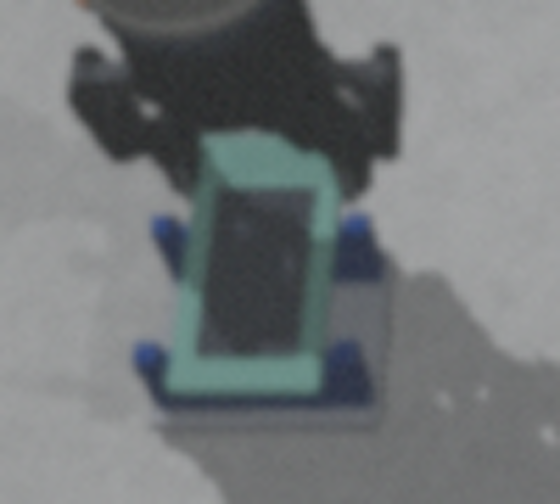

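Emit:
drive_tool:
  steps:
    - [-1,[0,0,-0.4],[0,0,0]]
    - [-1,[0,0,-0.8],[0,0,0]]
    - [-1,[0,0,-1.2],[0,0,0]]
    - [-1,[0,0,-1.6],[0,0,0]]
    - [-1,[0,0,-2],[0,0,0]]

```text
clock: 24.18
tool_pos: [574.5, -210.3, 52.9]
eef_rot: [-2.514, -1.883, 0.0]
force: [-1.2, -0.1, -0.2]
grip_width: 61.5
```

Emit:
drive_tool:
  steps:
    - [-1,[0,0,-0.2],[0,0,0]]
    - [-1,[0,0,-0.4],[0,0,0]]
    - [-1,[0,0,-0.6],[0,0,0]]
    - [-1,[0,0,-0.8],[0,0,0]]
    - [-1,[0,0,-0.8],[0,0,0]]

```text
clock: 24.6
tool_pos: [574.5, -210.3, 52.3]
eef_rot: [2.515, 1.883, 0.0]
force: [-0.6, 0.1, 0.8]
grip_width: 61.8
```

Emit:
drive_tool:
  steps:
    - [-1,[0,0,-0.1],[0,0,0]]
    - [-1,[0,0,-0.2],[0,0,0]]
    - [-1,[0,0,-0.3],[0,0,0]]
    - [-1,[0,0,-0.4],[0,0,0]]
    - [-1,[0,0,-0.4],[0,0,0]]

```text
clock: 25.02
tool_pos: [574.5, -210.3, 51.9]
eef_rot: [2.514, 1.883, -0.0]
force: [-2.5, 1.0, 3.8]
grip_width: 61.2
```

Emit:
drive_tool:
  steps:
    - [-1,[0,0,-0.1],[0,0,0]]
    - [-1,[0,0,-0.2],[0,0,0]]
    - [-1,[0,0,-0.3],[0,0,0]]
    - [-1,[0,0,-0.3],[0,0,0]]
    - [-1,[0,0,-0.3],[0,0,0]]
  force: 40

```text
clock: 25.43
tool_pos: [574.5, -210.3, 51.8]
eef_rot: [2.515, 1.883, 0.0]
force: [-1.7, -0.0, 6.9]
grip_width: 61.8
```

Emit:
drive_tool:
  steps:
    - [-1,[0,0,0],[0,0,0]]
    - [-1,[0,0,0],[0,0,0]]
    - [-1,[0,0,0],[0,0,0]]
    - [-1,[0,0,0],[0,0,0]]
    - [-1,[0,0,0],[0,0,0]]
  force: 20

```text
clock: 25.85
tool_pos: [574.5, -210.3, 51.8]
eef_rot: [2.514, 1.883, 0.0]
force: [-3.1, 1.3, 7.2]
grip_width: 61.5
```

Emit:
drive_tool:
  steps:
    - [0.47,[0,0,0],[0,0,0]]
    - [0.5,[0,0,0],[0,0,0]]
    - [0.55,[0,0,0],[0,0,0]]
    - [0.6,[0,0,0],[0,0,0]]
    - [0.65,[0,0,0],[0,0,0]]

```text
clock: 26.27
tool_pos: [574.6, -210.3, 51.2]
eef_rot: [2.515, 1.883, 0.0]
force: [-0.4, 0.6, 0.2]
grip_width: 70.6
```

Emit:
drive_tool:
  steps:
    - [0.8,[0,0,0],[0,0,0]]
    - [1,[0,0,0],[0,0,0]]
    - [1,[0,0,0],[0,0,0]]
    - [1,[0,0,0],[0,0,0]]
    - [1,[0,0,0],[0,0,0]]

```text
clock: 26.68
tool_pos: [574.5, -210.3, 51.4]
eef_rot: [2.514, 1.883, -0.0]
force: [0.5, -0.3, 0.1]
grip_width: 85.0
```

```bash
python3 look.py 13 150 210 100 90;  python3 pc.py 13 56 613.2 -221.3
```

```text
f local -30.1 0.9 73.7 0.53
r local 49.7 -0.5 71.9 0.49
R local 10.1 -21.7 -16.0 0.39
L local 10.2 22.1 -17.3 0.52
```

View pics/z13.png

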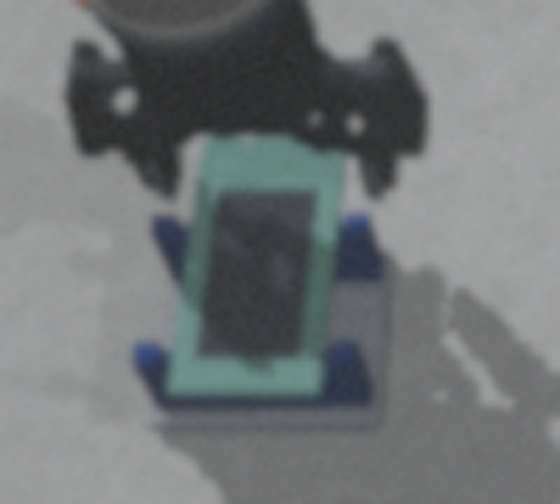

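Lying centred and released, with clear gaps to both fingers. Rising straight up and clear.

Emit:
drive_tool:
  steps:
    - [1,[0,0,5],[0,0,0]]
    - [1,[0,0,12],[0,0,0]]
    - [1,[0,0,22],[0,0,0]]
    - [1,[0,0,35],[0,0,0]]
    - [1,[0,0,50],[0,0,0]]

```text
clock: 27.15
tool_pos: [574.4, -210.3, 102.7]
eef_rot: [-2.515, -1.883, 0.0]
force: [0.2, -0.2, -0.2]
grip_width: 85.6
```

Emit:
drive_tool:
  steps:
    - [1,[0,0,20],[0,0,0]]
    - [1,[-25,0,50],[0,0,0]]
    - [1,[-55,0,75],[0,0,0]]
    - [1,[-85,20,90],[0,0,0]]
    - [1,[-110,40,100],[0,0,0]]

```text
clock: 27.57
tool_pos: [463.7, -170.7, 204.4]
eef_rot: [2.513, 1.88, 0.003]
force: [-0.2, 0.4, 0.3]
grip_width: 85.1
```

Emit:
drive_tool:
  steps:
    - [1,[-20,30,0],[0,0,0]]
    - [1,[-40,60,0],[0,0,0]]
    - [1,[-55,85,0],[0,0,0]]
    - [1,[-60,95,0],[0,0,0]]
    - [1,[-60,95,0],[0,0,0]]

```text
clock: 27.98
tool_pos: [403.5, -73.8, 202.5]
eef_rot: [2.512, 1.885, 0.001]
force: [0.5, 0.4, 1.0]
grip_width: 85.5
```

```bash
python3 look.py 14 150 210 100 90;  python3 pc.py 14 56 613.2 -221.3; python3 -c "
from h import *
cv2.imwrite('pics/top14.png',cams.get_image('top')[:,:,::-1])"
```

```text
f local -30.0 -0.1 72.4 0.35
r local 49.5 0.4 75.6 0.36
R local 3.4 -21.5 -16.3 0.25
L local 10.2 22.1 -17.1 0.74
```

View pics/z14.png

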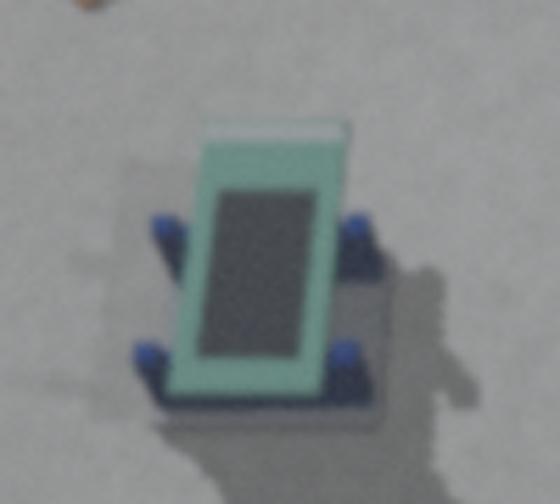

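View pics/top14.png

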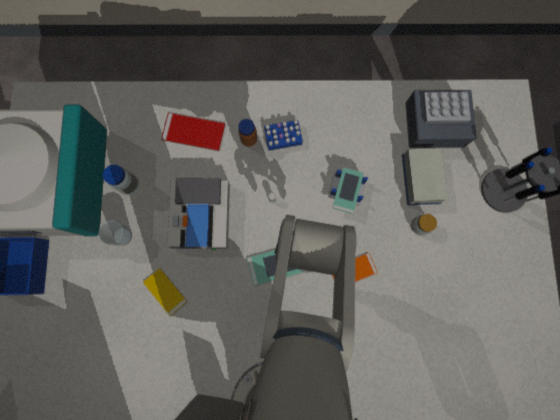

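The plate lies between the posts, with its white stripe (zoom row 130) out in front. Its centre is within about 1 mm of the rest point and nothing else has shifted. The arm is clear, so I'm handing in.

```bash
python3 -c "
from workcell import order,telemetry
s=telemetry.read_state();print(s['clock'],abs(s['qd']).max());print(order.hand_in())"
```

```text
28.0833 0.02353367923246002
the job is handed in; nothing more can be done
None
```

The plate is released on the blue stand, and I handed the job in at about 28 s; no verdict was reported.

- **Draw:** I pressed closed fingertips on the grey patch and drew the plate about 59 mm forward. The press I read while it slid was mostly 9 to 13 N. It overhung the front edge by about 46 mm.
- **Slip at the start:** the press fell to about 5 N in the first few millimetres and the fingers probably slipped slightly, so I pressed a little harder.
- **Move:** I pinched the overhanging end by its sides and lifted it. On image checks the patch measured 79 to 81 mm long against 80, so the plate was level. I lowered it onto both bars with a last vertical force reading of about 7 N.
- **Final checks:** in the scene camera the patch outline put the plate's centre within about 1 mm of the rest point, both along and across. Its direction was within about 1° of the stand's, judged from the patch sides. The white-striped end sticks out in front, the other things look unmoved, and the arm is clear.

Two things are less certain. The two cameras disagreed by about 3 mm across when I measured the stand, so I centred the plate between the posts as they appear in the scene view. The stand looks the same from front and back, so I took its front to be the side facing the robot.

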